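Stack the test plate on the deep-well sample plate

ROBOT

A 7-joint arm with a two-finger parallel gripper is mounted at the origin on a cart in front of the work surface, level with it; the furniture and walls round the work are solid. World frame = base frame: x ahead of the robot, y to its left, z up, the work surface at z = 0. Lengths are in mm, angles in rad, forces in N, time in s.
With the tool pointing down it reaches from about 400 to 875 mm from the base axis. Payload 6.5 kg.
Tool frame: the origin (TCP) lies midway between the tips of the shut fingers; the grasp point (between the pads) lies behind it (r.grip_point_offset is the y of the grasp point in the tool frame, in mm); y points along the fingers, z is the direction in which the jaws open and shut, and the axes are right-handed (so a half turn about y gives the same grasp; the last joint's range is limited). The gripper opens to 88 mm and grips with 3 to 60 N. Pads are 18 mm wide; open, the fingers measure 123 mm over their backs; the gripper's body (75 mm by 187 mm) begins 45 mm behind the grasp point.
Start: joints at [-1.372, 0.536, -0.004, 1.538, 0.003, 1.067, -0.071], TCP at [170.111, 627.338, 238.716] pointing down, gripper open.
Joint ranges: [-2.7, 2.7], [-0.37, 2.16], [-1.27, 1.26], [0.24, 2.4], [-1.31, 4.45], [0.19, 1.91], [-2.76, 2.76]. Speed limits (rad/s): [2.39, 2.39, 3.14, 3.14, 3.14, 3.14, 3.14].

INTERFACE

Orientations are given as a 3x3 rotation matrix whose columns are the frame's x, y, z axes.
In Python, from bench import r, camera, get_calibration gives the robot as it stands. The module is installed in compiled form; this text tells all that it offers.
- The arm moves only by the tool step_arm, never from a script. Its argument "motion" is a list of rows, each a list of 7 numbers: the turn, a rotation vector about the tool's x, y, z in rad, then the shift along the tool's x, y, z in mm, then the closure in counts, from 0 (fully open) to 255 (shut). In form: [[wx, wy, wz, dx, dy, dz, jaw], ...]. A call has 1 to 20 rows; each row shifts and turns the commanded pose from where the row before left it, along the tool's axes as they then stand; what a row does not reach is not made up. A row lasts 1/12 s, in which the tool goes at most 41.7 mm and 7.16 degrees, less where a joint would pass 70% of its speed; a pose out of reach is approached as far as the arm can. A call is refused whole if a number of a shift passes 41.7 or a number of a turn 0.125, either way. A call with a gripper value outside its range is refused whole. The fingers move at their own pace and stop on an object; "squeeze" is the grip in N (left out, the last holds). Time passes only in rows, so rows that do not move let the fingers close. It gives the time, the measured TCP pose, the force and the opening at its end, in the units of the state.
- r.observe(): the state, without advancing time (a new reading comes with each control period).
- camera(name): name is "side" or "top" or "wrist"; returns (picture, depth): 480x640x3 uint8, red, green, blue; 480x640 float32, mm along the optical axis (not along the pixel's ray), 0 where there is no reading.
- get_calibration(name): a dict with "vertical_fov" (degrees; the focal length in pixels is half the picture's height over the tangent of half this angle, whatever the lens; pixels are square), "cx", "cy" (the principal point, pixels), "xyz" and "orientation" of the camera in the world. Camera axes: x right, y up, looking along -z (the intrinsics and any distortion apply to the point x, -y, -z); pixel columns grow to the right and rows downward; lengths in mm; the calibration is good to about 2 mm. A picture is of the moment at which its call begins: read the wrist's pose just before it. get_calibration takes no time and is no camera call; for the wrist camera it gives the pose at the moment of the call.
- r.finish_job(): hands the job in, once; it reports no verdict.
The state is a dict: "t": time; "q": joint angles; "dq": joint speeds; "joint_efforts": joint torques, N m; "tool_pos": TCP position; "tool_rot": TCP orientation; "contact_force": force on the tool from outside, world axes, zero at the start; "ft_torque": the same for the moment, N m; "gripper_width": opening from 0.0 (shut) to 1.0 (fully open).
Only numpy, scipy, OpenCV 4.12 (cv2) and the standard library are available. Lean on these libraries where they do the work, as an engineer would, in place of code of your own. Each camera call takes 0.05 s, during which the arm holds its last target.

TASK

Stack the shallow test plate that has two cut corners on top of the tall deep-well sample plate, cut corners over cut corners, so that its skirt drops over the raised block and it sits fully down and level. Leave the sample plate standing where it is, and leave the square-cornered spare plate alone.

Things in the scene. Friction and masses are not known exactly. Their poses are not given: they have to be found in the camera images.
- test_plate_center (a point): Centre, half-way up, of the shallow plate to move: white, loose, 24 round wells, 92 (x) x 60 (y) x 26 mm high, about 0.1 kg. Straight skirt up to 18 mm (grip it low, across the 60 mm), then an 8 mm well block inset 6 to 10 mm. Both corners of its +x short end are cut 16 mm at 45 degrees, the others square. Hollow below: 10 mm deep, wall 3 mm. z up. Stands on the worktop, z = 0.
- test_plate_cut_end (a point): Middle of the test plate's short end between its two cut corners: 46 mm from the plate's centre along its +x, at the same height (13 mm above its underside). Same axes as the plate.
- sample_plate_center (a point): Centre, half-way up, of the tall plate to stack on: white, loose, on the worktop, same outline, +x corners cut, 40 mm high, 24 square wells, 0.25 kg. Flat shoulder at 32 mm; on it an 8 mm block with sloping sides that fits the hollow with 3 mm play a side (7 mm at its top). Fully seated, the test plate's skirt is on the shoulder, its centre 25 mm above this point, axes parallel; half round it stays up.
- spare_plate_center (a point): Centre, half-way up, of the spare plate, to be left alone: loose, white, 92 x 60 x 26 mm like the test plate but with four square corners and six large round wells (3 x 2). x along its length, z up. The test plate and the spare plate may stand in either of two places.

How it is judged:
By the outcome, as a careful person would: the job done as asked, in the order asked, and still so for the second after the job is handed in, with the robot touching nothing.
It also fails if it takes over 30 s, if anything falls off the work surface, if the arm or the gripper's body presses on something with over 40 N, if the wrist force passes 120 N, or if a joint passes its speed limit or range.

## Working session

There is one attempt and no reset: what is moved stays moved. The work goes in short steps, Python scripts to look and compute and a tool call to move; the robot and the scene stay as the last step left them, time stands still between calls to the robot, and variables do not carry over. Pictures are saved under pics/ and viewed, and the job is handed in when it is done.

Besides the shell and the picture viewer there is one more tool, called as name(argument=value, ...), one argument or row to a line, values as JSON. step_arm: Moves the arm, as the interface text tells. Its arguments: {"type":"object","properties":{"motion":{"type":"array","items":{"type":"array","items":{"type":"number"}}},"squeeze":{"type":"number"}},"required":["motion"]}

```bash
mkdir -p pics
python3 - <<'E'
from bench import r,camera,get_calibration
import cv2,numpy as np
s=r.observe();print(s['t'],s['tool_pos'],s['tool_rot'],s['gripper_width'],r.grip_point_offset)
for n in ['top','side','wrist']:
    c=get_calibration(n);print(n,c)
    p,d=camera(n);cv2.imwrite(f'pics/{n}0.png',p[:,:,::-1]);np.savez(f'{n}0.npz',p=p,d=d,**{k:np.array(v) for k,v in c.items()if not isinstance(v,str)})
E
```

```text
0.0 [169.96839581 626.74639901 237.84913142] [[ 9.65163488e-01 -3.05499264e-04  2.61647375e-01]
 [-2.61647511e-01 -1.69384662e-03  9.65162013e-01]
 [ 1.48334238e-04 -9.99998519e-01 -1.71477204e-03]] 1.0028374285074662 -18.700000000000003
top {'vertical_fov': 56.19495759985213, 'cx': 324.1383900633769, 'cy': 243.45107073628304, 'xyz': array([383.09620848, 240.77596337, 908.94548152]), 'orientation': array([[ 0.15798886,  0.96712559, -0.19926769],
       [-0.98743577,  0.15538801, -0.02872581],
       [ 0.00318234,  0.2013024 ,  0.97952397]])}
side {'vertical_fov': 48.79855678226317, 'cx': 311.21419801323674, 'cy': 242.78158658422694, 'xyz': array([322.00896795, 956.65888379, 493.077355  ]), 'orientation': array([[-0.95366998,  0.16244727, -0.25322806],
       [-0.30064605, -0.48323583,  0.82225001],
       [ 0.0112034 ,  0.86028717,  0.50968663]])}
wrist {'vertical_fov': 60.91836953627591, 'cx': 323.5447609159203, 'cy': 247.93339126490812, 'xyz': array([100.60078527, 645.61515169, 384.01183076]), 'orientation': array([[ 0.26146724, -0.92696878, -0.26900514],
       [ 0.96521152,  0.2507408 ,  0.07413354],
       [-0.00126891, -0.27903035,  0.96028145]])}
```

View pics/top0.png

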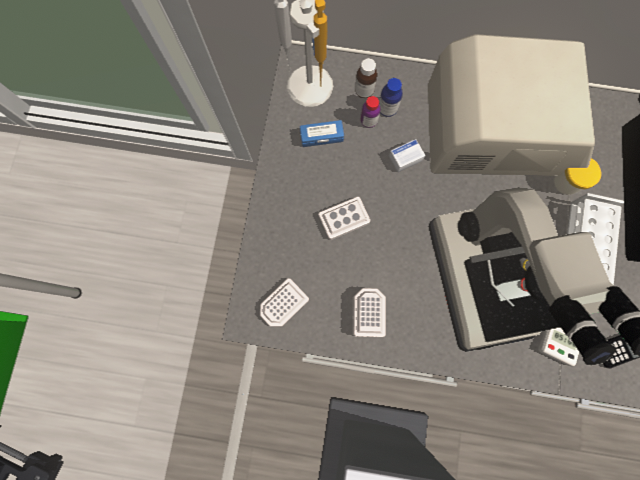

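View pics/side0.png

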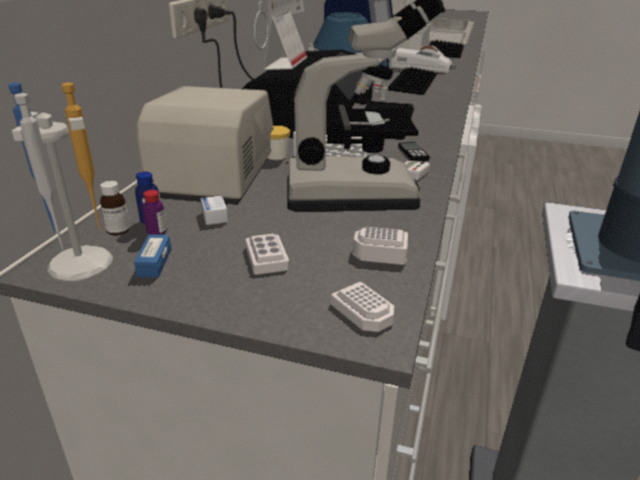

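View pics/wrist0.png

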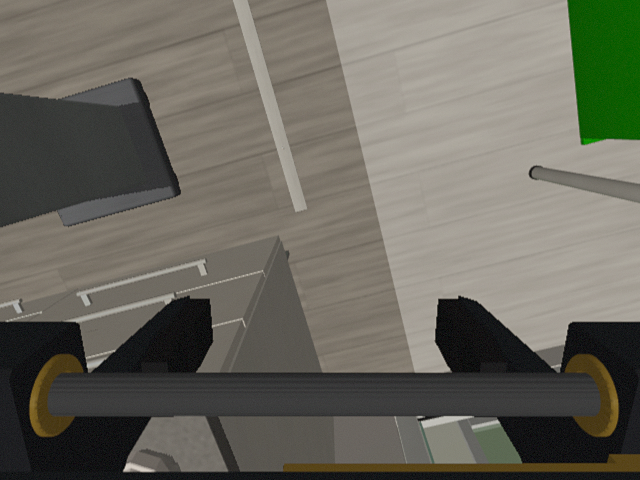

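The top view shows the test plate near (284,302), the sample plate near (369,313) and the spare (six large wells) near (345,217). I'll zoom in and build point clouds.

```bash
cat > h.py <<'E'
import numpy as np,cv2
def pts(p,d,c):
    f=240/np.tan(np.radians(float(c['vertical_fov']))/2)
    v,u=np.mgrid[0:480,0:640]
    P=np.stack([(u-c['cx'])/f*d,-(v-c['cy'])/f*d,-d],-1)
    return P@np.array(c['orientation']).T+np.array(c['xyz'])
E
python3 - <<'E'
from h import *
t=np.load('top0.npz');s=np.load('side0.npz')
a=cv2.resize(t['p'][260:350,245:405,::-1],None,fx=4.9,fy=4.9,interpolation=cv2.INTER_CUBIC);cv2.imwrite('pics/tz.png',a)
a=cv2.resize(s['p'][215:340,310:440,::-1],None,fx=4.7,fy=4.7,interpolation=cv2.INTER_CUBIC);cv2.imwrite('pics/sz.png',a)
for n,z,R in (('top',t,[(284,302),(369,313),(345,217)]),('side',s,[(365,303),(383,243),(266,252)])):
    X=pts(z['p'],z['d'],z)
    white=(z['p'].min(-1)>140)
    # table plane
    for (u,v) in R:
        sl=(slice(v-45,v+45),slice(u-45,u+45))
        x=X[sl].reshape(-1,3);w=white[sl].ravel();dd=z['d'][sl].ravel()>0
        tab=x[(~w)&dd&(abs(x[:,2])<8)]
        hi=x[dd&(x[:,2]>10)&(x[:,2]<60)]
        c,sz,an=cv2.minAreaRect(hi[:,:2].astype(np.float32))
        print(n,(u,v),'table z',np.median(tab[:,2]),'n',len(hi),'top pct',np.percentile(hi[:,2],[50,90,97]),c,sz,an)
E
```

```text
top (284, 302) table z 0.042675095053766654 n 1368 top pct [24.83596695 28.19670287 29.44388696] (430.9891662597656, 329.1650085449219) (60.635276794433594, 91.34835815429688) 54.13186264038086
top (369, 313) table z 0.07674653768521011 n 1451 top pct [38.82427286 41.95713505 43.05237154] (442.6136169433594, 158.2947998046875) (91.85428619384766, 59.91289138793945) 7.644143581390381
top (345, 217) table z -0.13461492307249046 n 1297 top pct [24.91921395 28.20386166 29.18955716] (625.6943359375, 234.5425567626953) (60.89166259765625, 92.29085540771484) 32.497196197509766
side (365, 303) table z 1.5896283834109113 n 1789 top pct [24.7628404  28.80914695 29.5005904 ] (436.83624267578125, 278.60595703125) (96.48661041259766, 193.8301239013672) 2.885732650756836
side (383, 243) table z 1.7051102380830798 n 2502 top pct [26.58869076 42.10851333 42.8517073 ] (430.73504638671875, 134.76431274414062) (169.2030487060547, 326.8564147949219) 17.503402709960938
side (266, 252) table z 1.2614231661851534 n 1303 top pct [23.47287509 28.7478724  29.68155986] (625.5543823242188, 172.65463256835938) (178.31796264648438, 207.04364013671875) 35.832576751708984
```

View pics/tz.png

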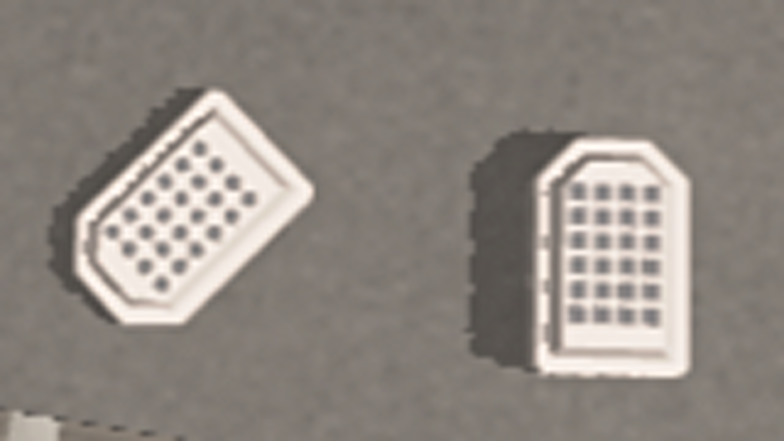

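View pics/sz.png

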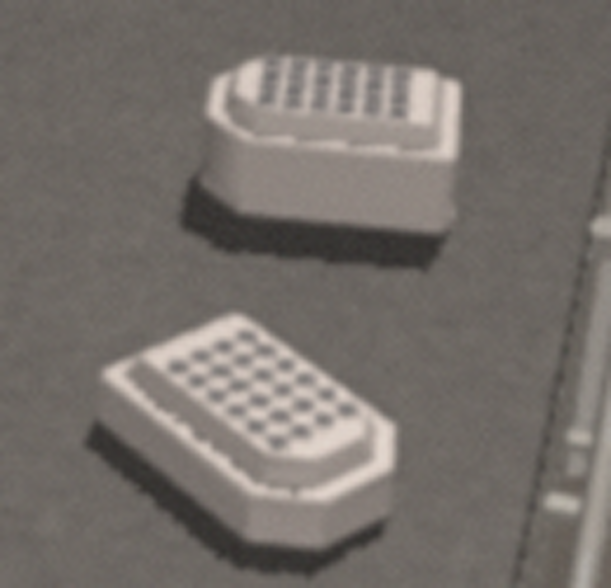

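Test plate: centre about (431, 329), yaw about 144°. Sample: (442.6, 158.3), yaw about 7.6°. I'll move above the test plate.

step_arm(
  motion=[
    [0,0,0,27.5,7,-18.3,0],
    [0,0,0,27.5,7,-18.3,0],
    [0,0,0,27.5,7,-18.3,0],
    [0,0,0,27.5,7,-18.3,0],
    [0,0,0,27.5,7,-18.3,0],
    [0,0,0,27.5,7,-18.3,0],
    [0,0,0,27.5,7,-18.3,0],
    [0,0,0,27.5,7,-18.3,0],
    [0,0,0,27.5,7,-18.3,0],
    [0,0,0,27.5,7,-18.3,0],
    [0,0,0,27.5,7,-18.3,0],
    [0,0,0,27.5,7,-18.3,0],
    [0,0.09,0,0,0,0,0],
    [0,0.09,0,0,0,0,0],
    [0,0.09,0,0,0,0,0],
    [0,0.09,0,0,0,0,0],
    [0,0,0,0,0,0,0],
  ],
  squeeze=20,
)

```text
t: 1.57
tool_pos: [431.0, 329.0, 154.5]
tool_rot: [[0.809, -0.0, 0.587], [-0.587, -0.0, 0.809], [0.0, -1.0, -0.0]]
contact_force: [0.2, 0.1, 0.3]
gripper_width: 1.004
```

```bash
cat > snap.py <<'E'
import sys
from bench import r,camera,get_calibration
from h import *
def snap(n,tag):
    c=get_calibration(n);p,d=camera(n)
    cv2.imwrite(f'pics/{n}{tag}.png',p[:,:,::-1]);np.savez(f'{n}{tag}.npz',p=p,d=d,**{k:np.array(v) for k,v in c.items()})
def st():
    s=r.observe();R=np.array(s['tool_rot']);print('t',s['t'],'tcp',np.round(s['tool_pos'],1),'jaw yaw',np.degrees(np.arctan2(R[1,2],R[0,2])),'w',s['gripper_width'],'F',np.round(s['contact_force'],1),'q',np.round(s['q'],2));print(R.round(4))
if __name__=='__main__':
    st()
    for n in sys.argv[2:]: snap(n,sys.argv[1])
E
python3 snap.py 1 wrist
```

```text
t 1.5667 tcp [431.  329.  154.5] jaw yaw 54.022139859134164 w 1.0039728654253068 F [0.2 0.1 0.3] q [-0.85  0.47  0.15  1.9  -0.1   0.78  0.29]
[[ 8.092e-01 -2.000e-04  5.875e-01]
 [-5.875e-01 -4.000e-04  8.092e-01]
 [ 0.000e+00 -1.000e+00 -4.000e-04]]
```

View pics/wrist1.png

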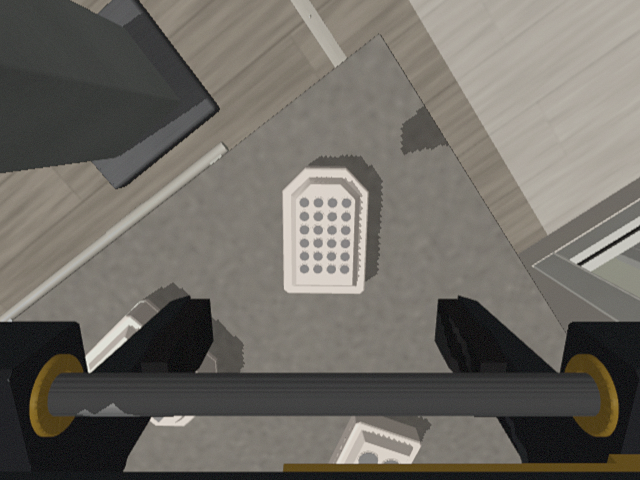

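The wrist view shows the test plate at about (325,230), cut end up and aligned with the jaws. I'll measure it by fitting a template to this cloud and to the top-camera clouds.

```bash
cat > fit.py <<'E'
from h import *
from scipy.optimize import minimize
OUT=np.array([[-46,-30],[30,-30],[46,-14],[46,14],[30,30],[-46,30]],float)
def fit(z,box,zr,x0,cut=True):
    X=pts(z['p'],z['d'],z);u0,v0,u1,v1=box
    x=X[v0:v1,u0:u1].reshape(-1,3);ok=(x[:,2]>zr[0])&(x[:,2]<zr[1])&(np.hypot(x[:,0]-x0[0],x[:,1]-x0[1])<65)
    x=x[ok][:,:2]
    P=OUT
    # half-planes
    n=[];b=[]
    for i in range(len(P)):
        e=P[(i+1)%len(P)]-P[i];nn=np.array([e[1],-e[0]])/np.hypot(*e);n.append(nn);b.append(nn@P[i])
    n=np.array(n);b=np.array(b)
    h=cv2.convexHull(x.astype(np.float32))[:,0].astype(float)
    # support distance comparison: compare 99th-percentile support per edge
    def cost(q):
        c,s=np.cos(q[2]),np.sin(q[2]);l=(x-q[:2])@np.array([[c,-s],[s,c]])
        sd=(l@n.T-b).max(1)
        out=np.clip(sd,0,None)
        sup=np.sort(l@n.T-b,axis=0)[-12:-2].mean(0) 
        return ((sup-sup.mean())**2).sum()
    best=minimize(cost,x0,method='Nelder-Mead',options=dict(xatol=.01,fatol=1e-4,initial_simplex=np.array([x0,[x0[0]+4,x0[1],x0[2]],[x0[0],x0[1]+4,x0[2]],[x0[0],x0[1],x0[2]+.08]])))
    q=best.x
    return np.round([q[0],q[1],np.degrees(q[2])],2),best.fun,len(x)
E
python3 - <<'E'
from fit import *
t=np.load('top0.npz');w=np.load('wrist1.npz');s=np.load('side0.npz')
print(fit(t,(235,255,335,350),(10,35),[431,329,np.radians(144)]))
print(fit(w,(265,150,385,310),(10,35),[431,329,np.radians(144)]))
print(fit(s,(320,275,400,340),(10,35),[431,329,np.radians(144)]))
print(fit(t,(340,275,400,350),(20,50),[442,158,np.radians(7.6)]))
print(fit(s,(345,215,420,275),(20,50),[442,158,np.radians(7.6)]))
E
```

```text
(array([431.61, 328.9 , 142.83]), np.float64(0.6465075234723705), 1368)
(array([430.55, 329.84, 143.63]), np.float64(0.010066344912772552), 9957)
(array([430.05, 332.04, 143.52]), np.float64(1.1492038966780398), 1741)
(array([442.26, 158.28,   7.49]), np.float64(1.307301053313677), 1443)
(array([440.23, 163.76,   6.82]), np.float64(1.6330453499970776), 1286)
```

step_arm(
  motion=[
    [0,0.007,0,-1,20,0,0],
    [0,0,0,0,25,0,0],
    [0,0,0,0,25,0,0],
    [0,0,0,0,25,0,0],
    [0,0,0,0,25,0,0],
    [0,0,0,0,15,0,0],
    [0,0,0,0,10,0,0],
    [0,0,0,0,4,0,0],
    [0,0,0,0,1,0,0],
    [0,0,0,0,0,0,0],
  ],
)

```text
t: 2.45
tool_pos: [430.7, 329.9, 5.2]
tool_rot: [[0.807, 0.001, 0.59], [-0.59, 0.001, 0.807], [0.0, -1.0, 0.001]]
contact_force: [-0.8, 0.7, 1.2]
gripper_width: 0.999
```

```bash
python3 snap.py 2 side; python3 -c "
import cv2;p=cv2.imread('pics/side2.png');cv2.imwrite('pics/side2z.png',cv2.resize(p[180:360,260:460],None,fx=3.3,fy=3.3,interpolation=2))"
```

```text
t 2.45 tcp [430.7 329.9   5.2] jaw yaw 53.841627178531006 w 0.9992818457540618 F [-0.8  0.7  1.2] q [-0.81  0.72  0.1   1.94 -0.14  0.48  0.33]
[[ 8.074e-01  6.000e-04  5.900e-01]
 [-5.900e-01  6.000e-04  8.074e-01]
 [ 1.000e-04 -1.000e+00  9.000e-04]]
```

View pics/side2z.png

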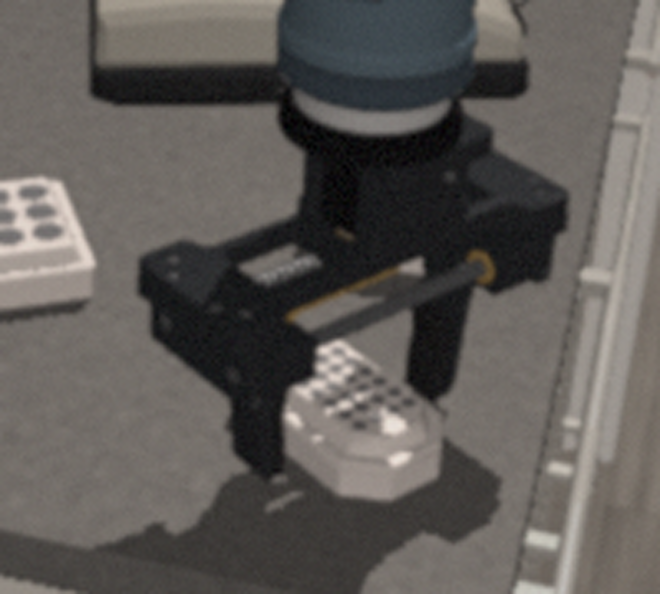

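The fingers straddle the plate with the tips just above the worktop, so I'll close.

step_arm(
  motion=[
    [0,0,0,0,0,0,130],
    [0,0,0,0,0,0,130],
    [0,0,0,0,0,0,130],
    [0,0,0,0,0,0,130],
    [0,0,0,0,0,0,130],
    [0,0,0,0,0,0,130],
  ],
  squeeze=25,
)

```text
t: 3.0
tool_pos: [430.5, 329.8, 5.0]
tool_rot: [[0.807, 0.0, 0.591], [-0.591, 0.0, 0.807], [0.0, -1.0, 0.001]]
contact_force: [-0.4, -1.1, 3.6]
gripper_width: 0.68
```

```bash
python3 snap.py 3 wrist
```

```text
t 3.0 tcp [430.5 329.8   5. ] jaw yaw 53.80140301020914 w 0.6800532000121403 F [-0.4 -1.1  3.6] q [-0.81  0.72  0.1   1.94 -0.14  0.48  0.33]
[[ 8.070e-01  4.000e-04  5.906e-01]
 [-5.906e-01  4.000e-04  8.070e-01]
 [ 1.000e-04 -1.000e+00  5.000e-04]]
```

View pics/wrist3.png

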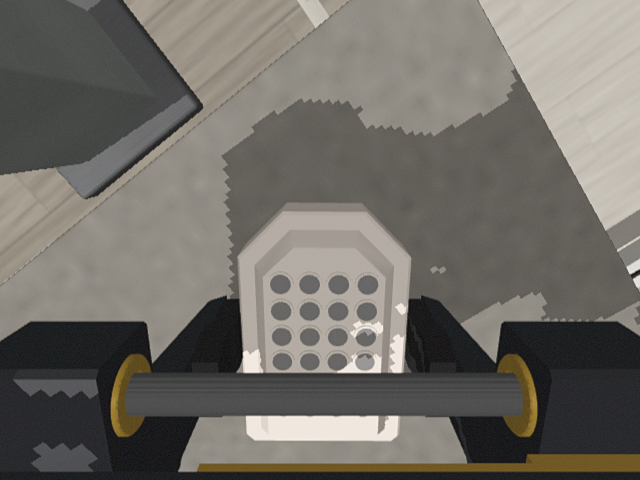

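The opening reads 0.68 (about 60 mm), so the plate is held. Next I lift, shift beside the sample and turn, so the wrist camera can see the sample at the final orientation.

step_arm(
  motion=[
    [0,0,0,0,-10,0,130],
    [0,0,0,0,-25,0,130],
    [0,0,0,0,-25,0,130],
    [0,0,0,0,-25,0,130],
    [0,0,0,0,-25,0,130],
    [0,0,0,0,-25,0,130],
    [0,0,0,0,-15,0,130],
    [0,0,0,12.7,0,-20.4,130],
    [0,0,0,12.7,0,-20.4,130],
    [0,0,0,12.7,0,-20.4,130],
    [0,0,0,0,0,0,130],
  ],
)

```text
t: 3.97
tool_pos: [424.3, 252.1, 154.9]
tool_rot: [[0.804, -0.002, 0.595], [-0.595, -0.003, 0.804], [0.001, -1.0, -0.004]]
contact_force: [-0.5, -0.6, -1.7]
gripper_width: 0.68
```

step_arm(
  motion=[
    [0,0.119,0,0,0,0,130],
    [0,0.119,0,0,0,0,130],
    [0,0.119,0,0,0,0,130],
    [0,0.119,0,0,0,0,130],
    [0,0.119,0,0,0,0,130],
    [0,0.119,0,0,0,0,130],
    [0,0.119,0,0,0,0,130],
    [0,0.119,0,0,0,0,130],
    [0,0.119,0,0,0,0,130],
    [0,0.119,0,0,0,0,130],
    [0,0.119,0,0,0,0,130],
    [0,0.119,0,0,0,0,130],
    [0,0.119,0,0,0,0,130],
    [0,0.119,0,0,0,0,130],
    [0,0.119,0,0,0,0,130],
    [0,0.119,0,0,0,0,130],
    [0,0.119,0,0,0,0,130],
    [0,0.119,0,0,0,0,130],
    [0,0.119,0,0,0,0,130],
    [0,0.119,0,0,0,0,130],
  ],
)

```text
t: 5.63
tool_pos: [424.5, 258.1, 155.0]
tool_rot: [[-0.992, -0.001, 0.124], [-0.124, 0.001, -0.992], [0.001, -1.0, -0.001]]
contact_force: [0.6, 0.3, -1.1]
gripper_width: 0.677
```

step_arm(
  motion=[
    [0,0,0,0,0,0,130],
    [0,0,0,0,0,0,130],
  ],
)

```text
t: 5.8
tool_pos: [424.6, 258.0, 154.8]
tool_rot: [[-0.991, -0.0, 0.133], [-0.133, -0.0, -0.991], [0.0, -1.0, 0.0]]
contact_force: [-0.1, 0.3, -1.7]
gripper_width: 0.676
```

```bash
python3 snap.py 4 wrist
```

```text
t 5.8 tcp [424.6 258.  154.8] jaw yaw -82.33124644697627 w 0.6764162770409514 F [-0.1  0.3 -1.7] q [-1.23  0.5   0.76  2.04 -0.49  0.79 -1.61]
[[-9.911e-01 -3.000e-04  1.334e-01]
 [-1.334e-01 -1.000e-04 -9.911e-01]
 [ 3.000e-04 -1.000e+00  1.000e-04]]
```

View pics/wrist4.png

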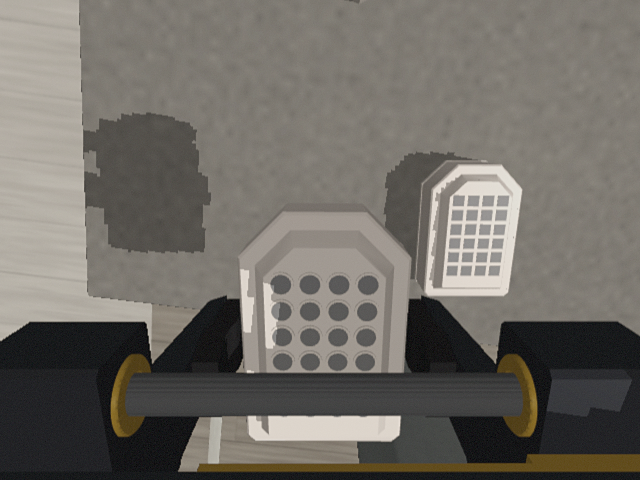

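The sample is fully visible at about (470,230), cut end up, the same way round as the held plate. I'll fit both in this picture.

Run:
```python
from fit import *
w=np.load('wrist4.npz')
S,f,n=fit(w,(412,150,535,310),(25,50),[442,158,np.radians(7.5)]);print('sample',S,f,n)
for hi in(34,38): print(fit(w,(412,150,535,310),(22,50),[442,158,np.radians(7.)]))
# held plate: points z 150..182
X=pts(w['p'],w['d'],w);sub=X[200:372,235:415].reshape(-1,3)
m=(sub[:,2]>152)&(sub[:,2]<185)&(w['p'][200:372,235:415].min(-1).ravel()>70)
h=sub[m];print(len(h),np.percentile(h[:,2],[1,50,99]))
a=np.radians(7.67);ex=np.array([np.cos(a),np.sin(a)]);ey=np.array([-ex[1],ex[0]])
l=(h[:,:2]-[424.6,258.0]);print('held x max',np.percentile(l@ex,[99,99.7,100]),'y range',np.percentile(l@ey,[0,.3,99.7,100]))
sub=X[395:450,235:415].reshape(-1,3);m=(sub[:,2]>152)&(sub[:,2]<185)&(w['p'][395:450,235:415].min(-1).ravel()>150);l=sub[m][:,:2]-[424.6,258.0];print('xmin',np.percentile(l@ex,[0,.3,1]))
```

```text
sample [442.21 158.63   7.88] 0.015898139108441275 11303
(array([442.21, 158.64,   7.89]), np.float64(0.017334783973221267), 11468)
(array([442.21, 158.64,   7.89]), np.float64(0.017334783973221267), 11468)
25910 [156.39057379 175.29108059 177.58427831]
held x max [45.63030375 45.75983121 45.9247233 ] y range [-35.29681155 -29.94057704  29.44647466  34.09032587]
xmin [-46.92657843 -46.43548866 -45.8401104 ]
```

Held plate is centred in the tool within about 0.5 mm; the sample is at (442.2, 158.6, 7.9°). I'll move over it and come down to just above the block.

step_arm(
  motion=[
    [0,-0.004,0,-0.9,0,20.1,130],
    [0,0,0,-0.9,0,20.1,130],
    [0,0,0,-0.9,0,20.1,130],
    [0,0,0,-0.9,0,20.2,130],
    [0,0,0,-0.8,0,20.2,130],
    [0,0,0,0,0,0,130],
    [0,0,0,0,0,0,130],
    [0,0,0,0,25,0,130],
    [0,0,0,0,25,0,130],
    [0,0,0,0,25,0,130],
    [0,0,0,0,20,0,130],
    [0,0,0,0,10,0,130],
    [0,0,0,0,0,0,130],
    [0,0,0,0,0,0,130],
  ],
)

```text
t: 7.02
tool_pos: [442.8, 159.0, 49.9]
tool_rot: [[-0.991, -0.0, 0.135], [-0.135, 0.0, -0.991], [0.0, -1.0, -0.0]]
contact_force: [-0.1, -0.2, -0.9]
gripper_width: 0.675
```

```bash
python3 snap.py 5 side; python3 -c "
import cv2;p=cv2.imread('pics/side5.png');cv2.imwrite('pics/side5z.png',cv2.resize(p[130:310,290:490],None,fx=3.3,fy=3.3,interpolation=2))"
```

```text
t 7.0167 tcp [442.8 159.   49.9] jaw yaw -82.26345012364806 w 0.6748974654599961 F [-0.1 -0.2 -0.9] q [-0.89  0.64  0.57  2.14 -0.67  0.54 -1.25]
[[-9.909e-01 -2.000e-04  1.346e-01]
 [-1.346e-01  2.000e-04 -9.909e-01]
 [ 2.000e-04 -1.000e+00 -2.000e-04]]
```

View pics/side5z.png

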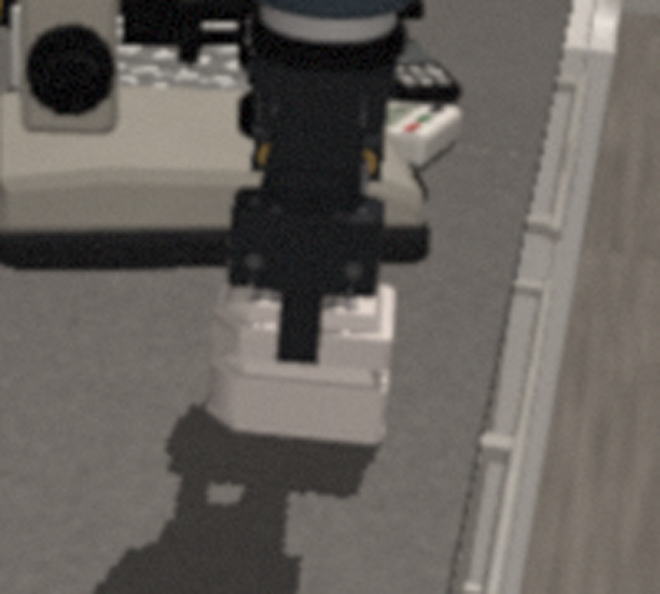

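It is above and aligned. I'll lower slowly and watch the force.

step_arm(
  motion=[
    [0,0,0,0,3,0,130],
    [0,0,0,0,3,0,130],
    [0,0,0,0,2,0,130],
    [0,0,0,0,2,0,130],
    [0,0,0,0,1,0,130],
    [0,0,0,0,1,0,130],
    [0,0,0,0,0,0,130],
    [0,0,0,0,0,0,130],
  ],
)

```text
t: 7.73
tool_pos: [442.6, 158.4, 37.7]
tool_rot: [[-0.991, -0.0, 0.133], [-0.133, -0.0, -0.991], [0.0, -1.0, 0.0]]
contact_force: [0.4, 0.1, -1.2]
gripper_width: 0.673
```

step_arm(
  motion=[
    [0,0,0,0,0.5,0,130],
    [0,0,0,0,0.3,0,130],
    [0,0,0,0,0,0,130],
  ],
)

```text
t: 7.98
tool_pos: [442.7, 158.5, 37.0]
tool_rot: [[-0.991, 0.0, 0.133], [-0.133, 0.0, -0.991], [-0.0, -1.0, -0.0]]
contact_force: [-0.5, 0.7, 0.6]
gripper_width: 0.678
```

```bash
python3 snap.py 6 wrist
```

```text
t 7.9833 tcp [442.7 158.5  37. ] jaw yaw -82.33182653641961 w 0.6775425485663558 F [-0.5  0.7  0.6] q [-0.87  0.66  0.54  2.14 -0.7   0.52 -1.23]
[[-9.911e-01  0.000e+00  1.334e-01]
 [-1.334e-01  1.000e-04 -9.911e-01]
 [-1.000e-04 -1.000e+00 -1.000e-04]]
```

View pics/wrist6.png

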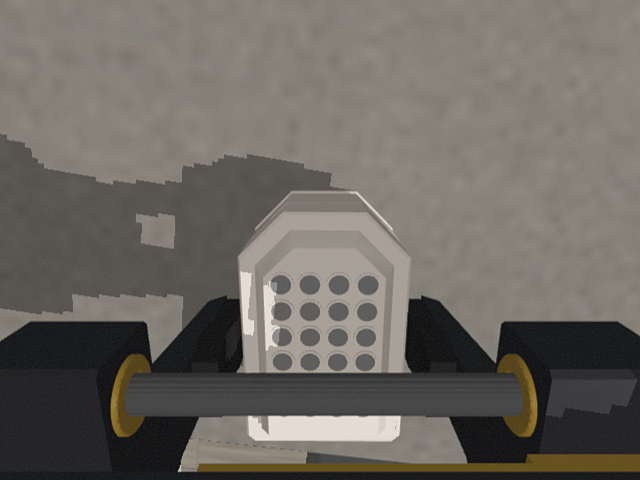

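The plate is just touching the shoulder (force −1.2 → +0.6 N) and aligned in the picture. I'll release and retreat.

step_arm(
  motion=[
    [0,0,0,0,0,0,75],
    [0,0,0,0,0,0,60],
    [0,0,0,0,0,0,30],
    [0,0,0,0,0,0,0],
    [0,0,0,0,0,0,0],
    [0,0,0,0,0,0,0],
    [0,0,0,0,-10,0,0],
    [0,0,0,0,-25,0,0],
    [0,0,0,0,-25,0,0],
    [0,0,0,0,-25,0,0],
    [0,0,0,0,-25,0,0],
    [0,0,0,0,-10,0,0],
    [0,0,0,0,0,0,0],
    [0,0,0,0,0,0,0],
  ],
)

```text
t: 9.2
tool_pos: [442.5, 158.9, 157.0]
tool_rot: [[-0.991, 0.0, 0.134], [-0.134, 0.001, -0.991], [-0.0, -1.0, -0.001]]
contact_force: [-0.5, -0.3, -0.2]
gripper_width: 0.999
```

```bash
python3 snap.py 7 wrist side; python3 -c "
import cv2;p=cv2.imread('pics/side7.png');cv2.imwrite('pics/side7z.png',cv2.resize(p[180:300,320:450],None,fx=4.8,fy=4.8,interpolation=2))"
python3 - <<'E'
from fit import *
w=np.load('wrist7.npz');X=pts(w['p'],w['d'],w)
x=X.reshape(-1,3);near=np.hypot(x[:,0]-442,x[:,1]-158.5)<70
print('test',fit(w,(150,50,500,360),(45,75),[442,158.5,np.radians(7.8)]))
a=np.radians(7.8);R=np.array([[np.cos(a),-np.sin(a)],[np.sin(a),np.cos(a)]])
for lo,hi in((53,63),(48,53)):pass
l=(x[:,:2]-[442.2,158.6])@R
for nm,m in(('skirt rim y+',(l[:,1]>25)&(l[:,1]<29)&(abs(l[:,0])<28)),('y-',(l[:,1]<-25)&(l[:,1]>-29)&(abs(l[:,0])<28)),('x+',(l[:,0]>40.5)&(l[:,0]<44.5)&(abs(l[:,1])<10)),('x-',(l[:,0]<-41)&(l[:,0]>-44.5)&(abs(l[:,1])<20))):
    z=x[m&(x[:,2]>42)&(x[:,2]<70),2];print(nm,len(z),np.median(z) if len(z) else None)
E
```

```text
t 9.2 tcp [442.5 158.9 157. ] jaw yaw -82.29903523564442 w 0.999193565027581 F [-0.5 -0.3 -0.2] q [-1.07  0.45  0.78  2.1  -0.47  0.76 -1.42]
[[-9.91e-01  4.00e-04  1.34e-01]
 [-1.34e-01  8.00e-04 -9.91e-01]
 [-5.00e-04 -1.00e+00 -7.00e-04]]
test (array([442.44, 158.37,   7.42]), np.float64(0.001976847664078165), 12076)
skirt rim y+ 516 50.04321390954229
y- 517 50.01256923603003
x+ 200 50.019265145379464
x- 271 49.95922982719364
```

View pics/side7z.png

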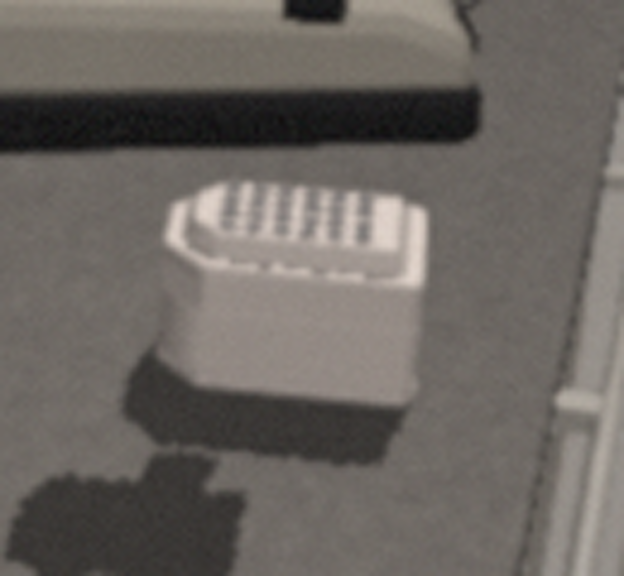

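View pics/wrist7.png

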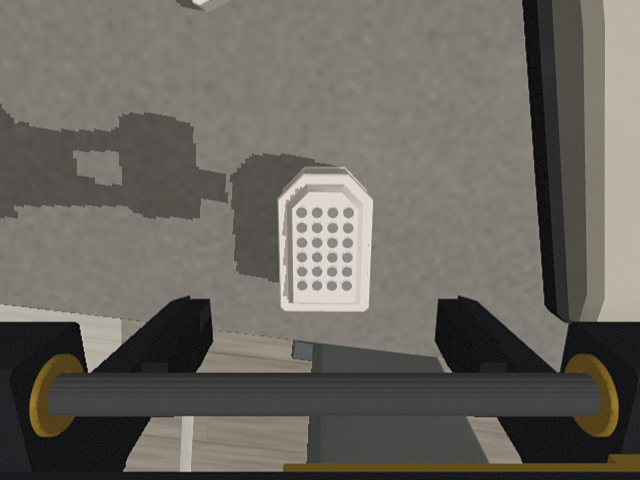

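The rim is at 50.0 mm on all four sides (32 + 18), so the plate is seated and level. Both pictures show cut corners over cut corners and a flush stack. Handing in.

```bash
python3 -c "
from bench import r
print(r.finish_job())"
```

```text
the job is handed in; nothing more can be done
None
```

The test plate is stacked on the sample plate, cut corners over cut corners, and the job was handed in at about 9.3 s of robot time.

- **What I did:** I found the plates with the top and wrist cameras and gripped the test plate low across its 60 mm. I turned it about 136°, measured the sample plate again from beside it, then lowered until it just touched and released.
- **Seated and level:** After release, the test plate's skirt rim measured 50.0 mm high on all four sides, within 0.1 mm. That is the fully seated height: the 32 mm shoulder plus the 18 mm skirt.
- **Alignment:** The test plate sits at (442.4, 158.4) with yaw 7.4°. The sample plate, measured just before stacking, was at (442.2, 158.6) with yaw 7.9°. The side picture shows the stack flush.
- **Contact and the spare plate:** No contact force above about 4 N showed in the readings between moves. The robot never went near the spare plate, though I did not measure it again at the end.
- **Disagreements:** For the plates on the worktop, the side camera's position fits were about 2–5 mm off the wrist fits. The top camera's were up to about 1.4 mm off, so I relied on the wrist camera for the final moves.

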